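# Check a new cast against its master under the pointer, then lift the board level

## Robot

A 6-joint arm with a two-finger parallel gripper is mounted at the origin on a cart in front of the work surface, level with it; the furniture and walls round the work are solid. World frame = base frame: x ahead of the robot, y to its left, z up, the work surface at z = 0. Lengths are in m, angles in rad, forces in N, time in s.
With the tool pointing down it reaches from about 0.35 to 0.925 m from the base axis. Payload 6.4 kg.
Tool frame: the origin (TCP) lies between the finger pads, 19 mm behind the fingertips; this is the grasp point; z points along the fingers, y is the line along which they close (so a half turn about z gives the same grasp; the last joint's range is limited). The gripper opens to 94 mm and grips with 3 to 60 N. Pads are 16 mm wide; open, the fingers measure 119 mm over their backs; the gripper's body (75 mm by 177 mm) begins 78 mm behind the grasp point.
Start: joints at [-1.467, 0.245, 1.558, -0, 1.339, -0.174], TCP at [0.178, -0.625, 0.224] pointing down, gripper open.
Joint ranges: [-3.13, 3.13], [-1.02, 2.26], [0.13, 2.54], [-0.95, 4.09], [0.21, 2.88], [-2.74, 2.74]. Speed limits (rad/s): [2.57, 2.57, 3.14, 3.14, 3.14, 3.14].

## Interface

Orientations are given as a unit quaternion [w, x, y, z].
In Python, from cell import readout, vision, robot gives the robot as it stands.
- The arm moves only by the shell command python3 -m handwheel 'ROWS' [FORCE]. ROWS is JSON, a list of rows, each a list of 5 numbers: the gripper's target within -1 to 1 (shut at 1, half-way at 0, fully open at -1), then the shift along the tool's x, y, z in cm, then the turn about the tool's z in rad. In form: [[jaw, x, y, z, spin], ...]. A call has 1 to 8 rows; each row is the pose to reach, as a shift and turn from the pose commanded when the call began, along the tool's axes at that moment; what a row does not reach only later rows make up. A row lasts 1/12 s, in which the tool goes at most 41.7 mm and 7.16 degrees, less where a joint would pass 70% of its speed; a pose out of reach is approached as far as the arm can. A call with a gripper value outside its range is refused whole. The fingers move at their own pace and stop on an object; FORCE is the grip in N (left out, the last holds). Time passes only in rows, so rows that repeat a pose let the fingers close. It gives the time, the measured TCP pose, the force, the opening and the grip force at its end, in the units of the state.
- readout.get_state(): the state, without advancing time (a new reading comes with each control period).
- vision.snapshot(name): name is "scene" or "top" or "wrist"; returns the picture (480x640x3 uint8, red, green, blue); there is no depth.
- vision.camera_model(name): a dict with "fx", "fy", "cx", "cy" (pixels), "rvec" (rotation vector, rad) and "tvec" (3), from world to camera coordinates, as OpenCV has them. Camera axes: x right, y down, z forward; pixel columns grow to the right and rows downward; lengths in m; the calibration is good to about 2 mm. A picture is of the moment at which its call begins: read the wrist's pose just before it. camera_model takes no time and is no camera call; for the wrist camera it gives the pose at the moment of the call.
- robot.job_done(): hands the job in; it is judged then, once.
The state is a dict: "time": time; "joint_positions": joint angles; "joint_vel": joint speeds; "tau": joint torques, N m; "tcp_pos": TCP position; "orientation": TCP orientation; "ft_force": force on the tool from outside, world axes, zero at the start; "torque": the same for the moment, N m; "gripper_width": opening from 0.0 (shut) to 1.0 (fully open); "finger_force": force on a finger pad.
Only numpy, scipy, OpenCV 4.12 (cv2) and the standard library are available. Lean on these libraries where they do the work, as an engineer would, in place of code of your own. Each camera call takes 0.05 s, during which the arm holds its last target. There are 200 camera calls.

## Task

Two plaster lemons lie loose in the board on the cross-slide: move the slide so that the crown of the master (red dot) stands right under the tip of the fixed pointer, pause there for a second, then do the same with the new cast (blue dot). Then draw the slide all the way back to its stop on the robot's side and lift the board out of the slide by its upright grip, about 10 cm straight up, level, with both casts still in their pockets. Finish holding it there, steady in the air; do not touch the casts, do not knock the pointer and leave the things standing round about where they are.

Things in the scene. Friction and masses are not known exactly. Their poses are not given: they have to be found in the camera images.
- cross_slide: Grey base plate of the cross-slide, 320 x 130 mm, fixed to the table. Its x axis is the direction of the lower slide and points away from the robot, y is the direction of the upper slide, to the left; z up. The origin is on the table, 10 mm in front of the plate's centre.
- pointer: Fixed surface gauge that stands behind the slide: dark steel foot 56 x 90 x 32 mm, steel column 16 mm thick and 232 mm tall, an arm at 192 mm height that reaches forward over the slide, and a steel needle 6 mm thick that hangs from the arm's end, pointing down. Origin on the table straight below the needle; x points back along the arm to the column, which is at x = +165 mm. Must not be knocked.
- pointer_tip (a point): The needle's lower tip, 103.5 mm above the table; about 4 mm above the crowns of the casts, about 7 mm above the top of the board's grip, so all of these pass freely below it.
- saddle (a joint): Position of the lower slide in m: 0 at the stop on the robot's side (where it starts), up to 0.13 away from the robot (along cross_slide x). Friction about 1.5 N. It stays where it is left.
- carriage (a joint): Position of the upper slide in m, -0.095 to +0.095 along cross_slide y; it starts at 0 in the middle. Friction about 1.5 N. It stays where it is left.
- slide_knob (a point): Grip point on the black upright knob, 22 mm in diameter, at the front of the aluminium carriage (the top of the slide). The point is 84 mm above the table on the knob's axis, the knob's top 14 mm higher, the carriage's surface 30 mm lower. Gripped and dragged sideways it moves both slides freely; it does not turn. It is 95 mm in front of the board's centre.
- nest (a point): Centre of the carriage's upper surface, 54 mm above the table, where the board's underside rests; axes as cross_slide. Four pairs of corner lugs 8 mm high locate the board with 2 mm play; nothing holds it from above.
- board: Loose wooden setting board 100 (x) x 200 (y) x 12 mm, about 0.25 kg, lying in the nest; origin at the centre of its underside. Two pockets 6 mm deep, 76 x 50 mm, each with a loose cast in it.
- board_grip (a point): Grip point in the dark upright grip at the middle of the board: a bar 14 mm thick (along board x), 44 mm long (along board y) and 30 mm high above the board. The point is 34 mm above the board's underside, 8 mm below the grip's top. Both casts are about 38 mm from it to the left and right; the board with casts balances here.
- pocket_left (a point): Centre of the floor of the board's left pocket (board y = +60 mm), 6 mm above the board's underside.
- pocket_right (a point): Centre of the floor of the board's right pocket (board y = -60 mm).
- master_cast: The approved master: white plaster lemon, 44 x 69 x 39 mm, about 70 g, flat face down, its long axis (own y) along the board's x, in either pocket; a red dot about 16 mm wide on its crown. Origin at the centre of its underside.
- master_crown (a point): The red dot on the crown of the master cast, 39 mm above its underside.
- new_cast: The new cast: same shape and size, in the other pocket; a blue dot about 16 mm wide on its crown. Origin at the centre of its underside.
- new_crown (a point): The blue dot on the crown of the new cast, 39 mm above its underside.
- shellac_tin: Bystander: metal tin 73 mm wide, 94 mm tall with a red cap, standing to the left. Origin under its centre.
- tape_roll: Bystander: roll of masking tape, 96 mm wide, 25 mm high, lying in front at the left.
- pin_jar: Bystander: jar 62 mm wide, 86 mm tall with a red lid, standing to the right.
- boxwood_tool: Bystander: thin wooden modelling tool, 205 x 20 x 8 mm, lying in front at the right.
Things that resemble listed ones, but are neither listed nor needed, are in the scene too. There is more than one size of the board; the one meant has the size given above.

How it is judged:
On the way, in this order (a step that is already met when the one before it is completed fails the run):
1. the master's crown stands still under the pointer's tip (within 6 mm), the board seated in the slide, for 0.5 s (horizontal distance between master_crown and pointer_tip below 0.006 m and z of board in the frame of nest below 0.004 m and linear speed of master_cast below 0.015 m/s), for 0.5 s.
2. the new cast's crown stands still under the pointer's tip (within 6 mm), the board seated in the slide, for 0.5 s (horizontal distance between new_crown and pointer_tip below 0.006 m and z of board in the frame of nest below 0.004 m and linear speed of new_cast below 0.015 m/s), for 0.5 s.
3. the lower slide is back at its stop (within 12 mm) with the board still seated (value of joint saddle below 0.012 m and z of board in the frame of nest below 0.004 m), for 0.2 s.
At the end, for the whole second after the job is handed in: The board is held at rest by the fingers alone, at its grip (tool point within 30 mm), 70 to 160 mm above the nest and within 40 mm of it sideways, tilted less than 0.1 rad, both casts within 12 mm of their pockets' centres, the lower slide within 20 mm of its stop (z of board in the frame of nest between 0.07 and 0.16 m and horizontal distance between board and nest below 0.04 m and angle between board's own z axis and vertical below 0.1 rad and linear speed of board below 0.02 m/s and angular speed of board below 0.1 rad/s and contact force between the fingers and board above 2 N and contact force between board and cross_slide below 0.1 N and value of joint saddle below 0.02 m and (distance between master_cast and pocket_left below 0.012 m or distance between master_cast and pocket_right below 0.012 m) and (distance between new_cast and pocket_left below 0.012 m or distance between new_cast and pocket_right below 0.012 m) and distance between the grasp point and board_grip below 0.03 m); the arm keeps its last pose, push and grip.
It fails at once if the pointer is knocked (more than 2 N) (contact force between pointer and anything else above 2 N).
It fails at once if the robot touches a cast (contact force between any of the arm, the fingers and master_cast above 0.5 N or contact force between any of the arm, the fingers and new_cast above 0.5 N).
It fails at once if the board is tilted more than 0.2 rad (angle between board's own z axis and vertical above 0.2 rad).
It fails at once if a thing standing round about is moved more than 20 mm (distance of any of shellac_tin, tape_roll, boxwood_tool, pin_jar from where it was at the start of the episode above 0.02 m).
It also fails if it takes over 61 s, if anything falls off the work surface, if the arm or the gripper's body presses on something with over 40 N, if the wrist force passes 120 N, or if a joint passes its speed limit or range.

## Working session

There is one attempt and no reset: what is moved stays moved. The work goes in short steps, Python scripts to look and compute and a shell command to move; the robot and the scene stay as the last step left them, time stands still between calls to the robot, and variables do not carry over. Pictures are saved under pics/ and viewed, at most 10 in all, crops included, and the job is handed in when it is done.

```bash
mkdir -p pics; ls
python3 - <<'E'
from cell import readout, vision, robot
import cv2
for n in ("scene","top"):
    im=vision.snapshot(n); cv2.imwrite(f"pics/{n}0.png",im[:,:,::-1]); print(n,vision.camera_model(n))
print(readout.get_state())
E
```

```text
pics
scene {'fx': 444.96195780183166, 'fy': 444.96195780183166, 'cx': 321.95857431912793, 'cy': 245.38350352528042, 'rvec': array([ 0.94150611, -2.47895114,  1.04955544]), 'tvec': array([0.40615992, 0.31939316, 0.97236904])}
top {'fx': 573.0699245028812, 'fy': 573.0699245028812, 'cx': 325.35573837759125, 'cy': 234.267016401327, 'rvec': array([ 2.16806917, -2.22128942,  0.05463873]), 'tvec': array([0.00862638, 0.5339559 , 1.43790636])}
{'time': 0.1, 'joint_positions': array([-1.46709821e+00,  2.45737069e-01,  1.55887680e+00, -1.85359363e-05,
        1.33867711e+00, -1.74073431e-01]), 'joint_vel': array([ 0.00156651, -0.00014242, -0.00031837, -0.00027732, -0.00257938,
        0.00048122]), 'tau': array([-1.79122713e-05, -4.16910946e+01, -3.15526807e+01,  6.86726603e-02,
        3.09333368e-02, -4.66800554e-05]), 'tcp_pos': array([ 0.17820378, -0.62457476,  0.22326833]), 'orientation': array([-8.48955493e-04,  9.90370211e-01,  1.38441772e-01,  2.08619081e-05]), 'ft_force': array([-0.0983673 , -0.14310277, -0.80269084]), 'torque': array([-0.01320605, -0.00268439,  0.03160537]), 'finger_force': 0.0, 'gripper_width': 0.9992251873329143}
```

View pics/scene0.png

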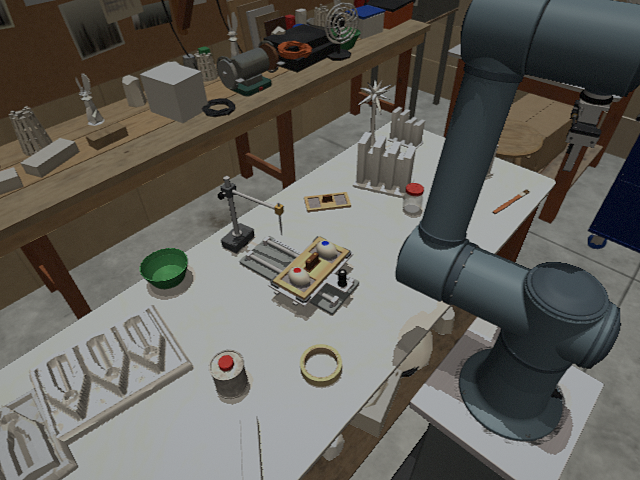

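View pics/top0.png

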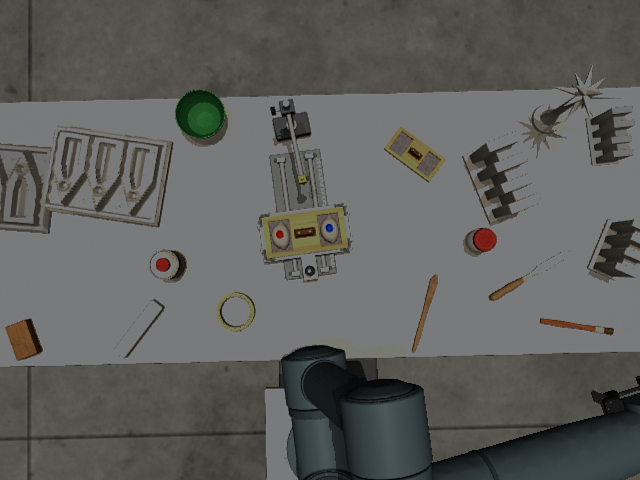

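The top view shows the slide's board at (305,233) with the red dot at (280,234), the blue dot at (329,228), the knob at (310,270) and the needle near (301,180). There are two boards: the one in the slide (305,233), about 200 mm long and holding both casts, and a smaller empty one at (415,154). The one in the slide fits the description, and I'll confirm it in a crop.

```bash
cat > h.py <<'E'
import numpy as np, cv2
from cell import vision, readout
def P(m):
    R=cv2.Rodrigues(m["rvec"])[0]; K=np.array([[m["fx"],0,m["cx"]],[0,m["fy"],m["cy"]],[0,0,1]]); return K,R,np.array(m["tvec"])
def at_z(m,uv,z):
    K,R,t=P(m); d=R.T@np.linalg.solve(K,[*uv,1]); c=-R.T@t; return c+d*(z-c[2])/d[2]
def proj(m,X):
    K,R,t=P(m); p=K@(R@np.array(X)+t); return p[:2]/p[2]
def tri(ms,uvs):
    Ps=[K@np.c_[R,t] for K,R,t in map(P,ms)]
    X=cv2.triangulatePoints(Ps[0],Ps[1],np.array(uvs[0],float),np.array(uvs[1],float)).ravel(); return X[:3]/X[3]
def blob(im,col,box):
    x0,y0,x1,y1=box; c=im[y0:y1,x0:x1].astype(int); r,g,b=c[...,0],c[...,1],c[...,2]
    k=(r>1.8*g)&(r>1.8*b)&(r>90) if col=="r" else (b>1.5*r)&(b>1.3*g)&(b>80)
    n,l,s,ce=cv2.connectedComponentsWithStats(k.astype(np.uint8)); i=1+np.argmax(s[1:,4]); return ce[i]+[x0,y0],s[i,4]
E
python3 - <<'E'
from h import *
T=vision.camera_model("top");S=vision.camera_model("scene")
t=cv2.imread("pics/top0.png");s=cv2.imread("pics/scene0.png")
for n,m,im,bx in(("top",T,t,(255,200,355,265)),("scene",S,s,(270,230,350,300))):
  for c in "rb":
    uv,a=blob(im[:,:,::-1],c,bx); print(n,c,uv,a,at_z(m,uv,.0985).round(4))
a=cv2.resize(t[150:290,250:360],None,fx=3.6,fy=3.6,interpolation=2); b=cv2.resize(s[170:310,210:360],None,fx=2.6,fy=3.6*1,interpolation=2)
print(a.shape,b.shape)
cv2.imwrite("pics/c1.png",np.hstack([a,b]))
E
```

```text
top r [279.34 233.96] 50 [0.5331 0.1053 0.0985]
top b [328.90196078 227.70588235] 51 [ 0.5451 -0.0132  0.0985]
scene r [296.89655172 269.86206897] 29 [0.5321 0.1065 0.0985]
scene b [324.76 242.72] 25 [ 0.545  -0.0124  0.0985]
(504, 396, 3) (504, 390, 3)
```

View pics/c1.png

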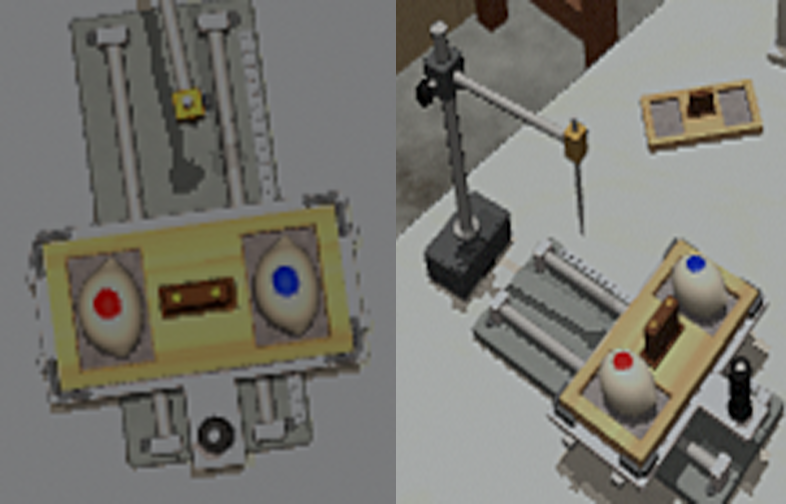

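The crop confirms it: the board in the slide has its upright grip and both casts, red at left and blue at right. The knob's top is at (309.7,270.8) in the top view and the needle's tip at (282,235.3) in the scene view.

Run:
```python
from h import *
T=vision.camera_model("top");S=vision.camera_model("scene")
print("tip scene",at_z(S,(281.9,235.0),.1035))
for z in(.19,.2,.21): print("brass",z,at_z(T,(301.9,178.9),z))
print("knob top",at_z(T,(309.7,270.8),.098), "knob scene",at_z(S,((740-396)/2.6+210,362/3.6+170),.098))
print("grip", at_z(T,(250+197/3.6,150+297/3.6),.096))
for p,n in (((110,35),'rodL'),((213,25),'rodR')): print(n,at_z(T,(250+p[0]/3.6,150+p[1]/3.6),.03))
for p,n in (((163,452),'rodL'),((272,440),'rodR')): print(n,at_z(T,(250+p[0]/3.6,150+p[1]/3.6),.03))
m=vision.camera_model("wrist");print(m, [-P(m)[1].T@P(m)[2]])
s=readout.get_state();from scipy.spatial.transform import Rotation as Ro
q=s["orientation"];R=Ro.from_quat([*q[1:],q[0]]).as_matrix();print(R.round(3))
```

```text
tip scene [0.64778727 0.04474629 0.1035    ]
brass 0.19 [0.65018423 0.04497907 0.19      ]
brass 0.2 [0.64868885 0.0445833  0.2       ]
brass 0.21 [0.64719347 0.04418754 0.21      ]
knob top [0.44363091 0.03493673 0.098     ] knob scene [0.44612265 0.03352208 0.098     ]
grip [0.53521655 0.04480558 0.096     ]
rodL [0.72407947 0.10404633 0.03      ]
rodR [0.72936742 0.03175733 0.03      ]
rodL [0.43185568 0.07319843 0.03      ]
rodR [ 0.4383284  -0.00253829  0.03      ]
{'fx': 422.7678676151426, 'fy': 422.7678676151426, 'cx': 317.13598634987585, 'cy': 245.33817705086344, 'rvec': array([-2.32659415,  1.75497872,  0.24406189]), 'tvec': array([-0.64936378, -0.02762673,  0.39324131])} [array([ 0.25508291, -0.60327569,  0.38479401])]
[[ 0.962  0.274 -0.   ]
 [ 0.274 -0.962  0.002]
 [ 0.    -0.002 -1.   ]]
```

```bash
cat >> h.py <<'E'
from scipy.spatial.transform import Rotation as Ro
def go(x,y,z,ang):
    s=readout.get_state(); q=s["orientation"]; R=Ro.from_quat([*q[1:],q[0]]).as_matrix()
    a=np.arctan2(R[1,0],R[0,0]); d=(ang-a+np.pi)%(2*np.pi)-np.pi
    print("at",s["tcp_pos"].round(4),"ang",round(a,4),"-> cm",(R.T@(np.array([x,y,z])-s["tcp_pos"])*100).round(2),"spin",round(-d,4),"t",s["time"])
E
python3 -c "
from h import *
go(.267,-.405,.223,1.267)"
```

```text
at [ 0.1782 -0.6246  0.2233] ang 0.2778 -> cm [ 14.56 -18.68   0.06] spin -0.9892 t 0.1
```

```bash
python3 -m handwheel '[[-1,1.8,-2.3,0,-0.12],[-1,3.6,-4.7,0,-0.25],[-1,5.5,-7,0,-0.37],[-1,7.3,-9.3,0,-0.5],[-1,9.1,-11.7,0,-0.62],[-1,10.9,-14,0,-0.74],[-1,12.7,-16.4,0,-0.87],[-1,14.6,-18.7,0,-0.99]]' 40
python3 -c "
from h import *
go(.356,-.185,.21,2.257)"
```

```text
time: 0.77
tcp_pos: [0.2675, -0.4035, 0.2237]
orientation: [-0.0, 0.804, 0.595, 0.0]
ft_force: [0.7, -0.7, 1.0]
gripper_width: 0.999
finger_force: 0.0
at [ 0.2675 -0.4035  0.2237] ang 1.2735 -> cm [23.48  2.06  1.39] spin -0.9835 t 0.7667
```

```bash
python3 -m handwheel '[[-1,2.9,0.2,0,-0.12],[-1,5.9,0.5,0,-0.25],[-1,8.8,0.8,0,-0.37],[-1,11.7,1,0,-0.5],[-1,14.7,1.3,0,-0.62],[-1,17.6,1.5,0,-0.74],[-1,20.5,1.8,0.5,-0.87],[-1,23.5,2.1,1,-0.98]]'
python3 -c "
from h import *
go(.4445,.0345,.16,3.249)"
```

```text
time: 1.43
tcp_pos: [0.3578, -0.1859, 0.2142]
orientation: [0.0, 0.43, 0.903, -0.0]
ft_force: [0.9, -0.1, 0.8]
gripper_width: 1.001
finger_force: 0.0
at [ 0.3578 -0.1859  0.2142] ang 2.2533 -> cm [11.64 20.63  5.41] spin -0.9957 t 1.4333
```

```bash
python3 -m handwheel '[[-1,1.6,2.9,0,-0.13],[-1,3.3,5.9,0,-0.25],[-1,5,8.8,0.5,-0.38],[-1,6.6,11.7,1,-0.5],[-1,8.3,14.7,2,-0.63],[-1,10,17.7,3,-0.75],[-1,11.6,20.6,4,-0.88],[-1,11.6,20.6,5.4,-1]]'
python3 -m handwheel '[[-1,0,0,0,0],[-1,0,0,0,0]]'
python3 - <<'E'
from h import *
go(.4445,.0345,.085,3.249)
m=vision.camera_model("wrist");im=vision.snapshot("wrist");cv2.imwrite("pics/w1.png",im[:,:,::-1])
print(proj(m,(.4445,.0345,.098)))
E
```

```text
time: 2.1
tcp_pos: [0.4466, 0.0364, 0.1603]
orientation: [0.001, -0.059, 0.998, 0.001]
ft_force: [-0.1, 0.5, -0.4]
gripper_width: 0.998
finger_force: 0.0
time: 2.27
tcp_pos: [0.4446, 0.0326, 0.1594]
orientation: [-0.001, -0.052, 0.999, 0.0]
ft_force: [-0.0, -0.3, 0.1]
gripper_width: 1.0
finger_force: 0.0
at [0.4446 0.0326 0.1594] ang -3.0379 -> cm [-0.03  0.19  7.44] spin -0.0037 t 2.2667
[320.70175721 271.8567684 ]
```

View pics/w1.png

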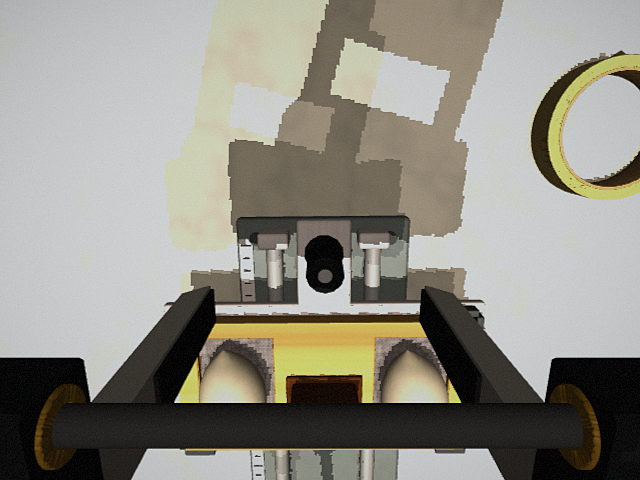

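The knob's top shows at (324,276) in the wrist view, about 2 mm from the prediction. The jaws are square to the slide and straddle it.

Run:
```python
from h import *
m=vision.camera_model("wrist");k=at_z(m,(324,276),.098);print(k);go(k[0],k[1],.085,3.249)
```

```text
[0.44779008 0.03602159 0.098     ]
at [0.4452 0.032  0.1603] ang -3.0388 -> cm [-0.3   0.38  7.53] spin -0.0046 t 2.3167
```

```bash
python3 -m handwheel '[[-1,-0.15,0.2,1.5,0],[-1,-0.15,0.2,3,0],[-1,-0.15,0.2,4.5,0],[-1,-0.15,0.2,6,0],[-1,-0.15,0.2,7.5,0],[0,-0.15,0.2,7.5,0],[0.5,-0.15,0.2,7.5,0],[0.5,-0.15,0.2,7.5,0]]'
python3 -m handwheel '[[0.7,0,0,0,0],[0.8,0,0,0,0],[0.8,0,0,0,0],[1,0,0,0,0],[1,0,0,0,0],[1,0,0,0,0],[1,0,0,0,0]]' 40
python3 - <<'E'
from h import *
T=vision.camera_model("top");S=vision.camera_model("scene")
t=vision.snapshot("top");s=vision.snapshot("scene")
for n,m,im,bx in(("top",T,t,(255,200,355,265)),("scene",S,s,(270,230,350,300))):
  for c in "rb":
    try:
      uv,a=blob(im,c,bx); print(n,c,uv,a,at_z(m,uv,.099).round(4))
    except Exception as e: print(n,c,e)
go(.4445+.115,.0345-.061,.085,3.249)
E
```

```text
time: 2.98
tcp_pos: [0.4477, 0.0337, 0.0867]
orientation: [0.001, -0.052, 0.999, -0.0]
ft_force: [-0.3, 0.2, -0.1]
gripper_width: 0.822
finger_force: 0.0
time: 3.57
tcp_pos: [0.4467, 0.0345, 0.0853]
orientation: [-0.0, -0.053, 0.999, -0.0]
ft_force: [0.1, -0.0, -0.6]
gripper_width: 0.327
finger_force: 0.0
top r [279.34615385 233.92307692] 52 [0.5331 0.1053 0.099 ]
top b [328.90196078 227.70588235] 51 [ 0.5451 -0.0132  0.099 ]
scene r [296.96428571 269.78571429] 28 [0.5318 0.1066 0.099 ]
scene b [324.52173913 242.65217391] 23 [ 0.5453 -0.0118  0.099 ]
at [0.4467 0.0347 0.0852] ang -3.0357 -> cm [-1.057e+01 -7.280e+00  1.000e-02] spin -0.0015 t 3.6667
```

```bash
python3 -m handwheel '[[1,0,0,0,0],[1,0,0,0,0],[1,0,0,0,0],[1,0,0,0,0],[1,0,0,0,0],[1,0,0,0,0]]' 40
python3 - <<'E'
from h import *
T=vision.camera_model("top")
t=vision.snapshot("top")
for c in "rb":
      uv,a=blob(t,c,(255,200,355,265)); print(c,uv,at_z(T,uv,.099).round(4))
s=readout.get_state()["tcp_pos"];go(s[0]+.115,s[1]-.061,s[2],3.249)
E
```

```text
time: 4.17
tcp_pos: [0.4467, 0.0345, 0.0852]
orientation: [-0.0, -0.053, 0.999, 0.0]
ft_force: [-0.5, 1.5, -0.2]
gripper_width: 0.225
finger_force: 40.0
r [280.50980392 233.84313725] [0.5332 0.1025 0.099 ]
b [330.02 227.52] [ 0.5455 -0.0159  0.099 ]
at [0.4467 0.0345 0.0852] ang -3.0354 -> cm [-10.79  -7.28  -0.  ] spin -0.0013 t 4.2167
```

```bash
python3 -m handwheel '[[1,-0.3,-0.2,0,0],[1,-0.9,-0.6,0,0],[1,-1.6,-1,0,0],[1,-2.4,-1.6,0,0],[1,-3.2,-2.1,0,0],[1,-4,-2.6,0,0],[1,-4.7,-3.1,0,0],[1,-5.4,-3.5,0,0]]'
python3 -m handwheel '[[1,-0.8,-0.5,0,0],[1,-1.6,-1,0,0],[1,-2.4,-1.6,0,0],[1,-3.2,-2.1,0,0],[1,-4,-2.6,0,0],[1,-4.6,-3,0,0],[1,-5.1,-3.4,0,0],[1,-5.4,-3.6,0,0]]'
python3 -m handwheel '[[1,0,0,0,0],[1,0,0,0,0]]'
python3 - <<'E'
from h import *
T=vision.camera_model("top");S=vision.camera_model("scene")
t=vision.snapshot("top");s=vision.snapshot("scene")
for n,m,im in(("top",T,t),("scene",S,s)):
  for c,p in (("r",(.648,.0447,.099)),("b",(.66,-.074,.099))):
    u=proj(m,p).astype(int)
    try:
      uv,a=blob(im,c,(u[0]-18,u[1]-18,u[0]+18,u[1]+18)); print(n,c,uv,a,at_z(m,uv,.099).round(4))
    except Exception as e: print(n,c,e)
go(0,0,0,0)
a=cv2.resize(s[170:290,220:360,::-1],None,fx=4.2,fy=4.2,interpolation=2);cv2.imwrite("pics/s2.png",a)
E
```

```text
time: 4.88
tcp_pos: [0.5051, 0.0047, 0.0852]
orientation: [-0.0, -0.053, 0.999, -0.0]
ft_force: [-2.3, 2.0, 3.0]
gripper_width: 0.224
finger_force: 40.0
time: 5.55
tcp_pos: [0.5624, -0.0253, 0.0852]
orientation: [0.0, -0.053, 0.999, -0.0]
ft_force: [-1.8, 1.4, 2.2]
gripper_width: 0.227
finger_force: 40.0
time: 5.72
tcp_pos: [0.5623, -0.0253, 0.0853]
orientation: [0.001, -0.053, 0.999, -0.001]
ft_force: [1.3, -1.3, -0.9]
gripper_width: 0.227
finger_force: 40.0
top r [306.53333333 185.06666667] 15 [0.6487 0.0378 0.099 ]
top b [353.73076923 178.76923077] 52 [ 0.6611 -0.0756  0.099 ]
scene r [281.9047619  236.47619048] 21 [0.6473 0.0456 0.099 ]
scene b attempt to get argmax of an empty sequence
at [ 0.5619 -0.025   0.0853] ang -3.0353 -> cm [55.61  8.45  8.46] spin -3.0353 t 5.8167
```

View pics/s2.png

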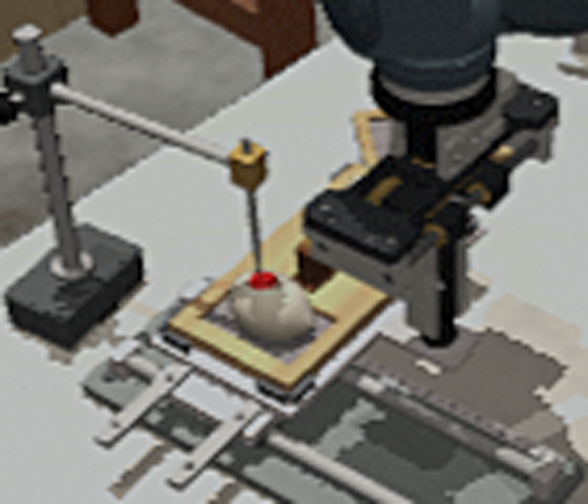

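The needle's tip, at (259,270) in the crop, stands over the red dot at (264,280). Scene and displacement estimates agree to about 2 mm, so I pause here. The next shift follows from the blue dot at (0.661,-0.0750).

```bash
python3 -m handwheel '[[1,0,0,0,0],[1,0,0,0,0],[1,0,0,0,0],[1,0,0,0,0],[1,0,0,0,0],[1,0,0,0,0],[1,0,0,0,0],[1,0,0,0,0]]'
python3 -m handwheel '[[1,0,0,0,0],[1,0,0,0,0],[1,0,0,0,0],[1,0,0,0,0],[1,0,0,0,0]]'
python3 - <<'E'
from h import *
import sys
s=readout.get_state()["tcp_pos"]
# scene-consistent blue: initial scene (.5451,-.0121), first grip shift (0,-.0027), drag (.1156,-.0597)
b=np.array([.5451,-.0121])+[.0002,-.0027]+[.1156,-.0597]; d=np.array([.6478,.0447])-b; print(b,d)
go(s[0]+d[0],s[1]+d[1],s[2],3.249)
E
```

```text
time: 6.48
tcp_pos: [0.5616, -0.0247, 0.0852]
orientation: [-0.0, -0.053, 0.999, 0.0]
ft_force: [1.5, -1.9, -1.8]
gripper_width: 0.227
finger_force: 40.0
time: 6.9
tcp_pos: [0.5616, -0.0247, 0.0852]
orientation: [-0.0, -0.053, 0.999, 0.0]
ft_force: [1.2, -1.2, -1.6]
gripper_width: 0.225
finger_force: 40.0
[ 0.6609 -0.0745] [-0.0131  0.1192]
at [ 0.5616 -0.0247  0.0852] ang -3.0354 -> cm [ 0.04 11.99  0.  ] spin -0.0012 t 6.9
```

```bash
python3 -m handwheel '[[1,0,0.3,0,0],[1,0,0.9,0,0],[1,0,1.7,0,0],[1,0,2.5,0,0],[1,0,3.3,0,0],[1,0,4.1,0,0],[1,0,4.9,0,0],[1,0,5.7,0,0]]'
python3 -m handwheel '[[1,0,0.8,0,0],[1,0,1.6,0,0],[1,0,2.5,0,0],[1,0,3.4,0,0],[1,0,4.3,0,0],[1,0,5.2,0,0],[1,0,5.8,0,0],[1,0,6.3,0,0]]'
python3 -m handwheel '[[1,0,0,0,0],[1,0,0,0,0]]'
python3 - <<'E'
from h import *
T=vision.camera_model("top");S=vision.camera_model("scene")
t=vision.snapshot("top");s=vision.snapshot("scene")
for n,m,im in(("top",T,t),("scene",S,s)):
  for c,p in (("r",(.635,.164,.099)),("b",(.648,.0447,.099))):
    u=proj(m,p).astype(int)
    try:
      uv,a=blob(im,c,(u[0]-18,u[1]-18,u[0]+18,u[1]+18)); print(n,c,uv,a,at_z(m,uv,.099).round(4))
    except Exception as e: print(n,c,e)
go(0,0,0,0)
a=cv2.resize(s[200:270,240:340,::-1],None,fx=6,fy=6,interpolation=2);cv2.imwrite("pics/s3.png",a)
E
```

```text
time: 7.57
tcp_pos: [0.5552, 0.033, 0.0853]
orientation: [-0.0, -0.053, 0.999, 0.0]
ft_force: [-2.4, -2.7, 0.3]
gripper_width: 0.227
finger_force: 40.0
time: 8.23
tcp_pos: [0.5488, 0.0955, 0.0853]
orientation: [-0.0, -0.053, 0.999, 0.0]
ft_force: [-1.1, -2.0, 0.9]
gripper_width: 0.223
finger_force: 40.0
time: 8.4
tcp_pos: [0.5487, 0.0954, 0.0852]
orientation: [-0.0, -0.053, 0.999, 0.001]
ft_force: [-2.2, 0.9, 0.9]
gripper_width: 0.226
finger_force: 40.0
top r [253.97916667 191.91666667] 48 [0.6353 0.1639 0.099 ]
top b [305.875 185.375] 8 [0.648  0.0394 0.099 ]
scene r [251.7037037  262.88888889] 27 [0.6344 0.165  0.099 ]
scene b attempt to get argmax of an empty sequence
at [0.5488 0.0949 0.0852] ang -3.0357 -> cm [55.58 -3.64  8.53] spin -3.0357 t 8.5
```

View pics/s3.png

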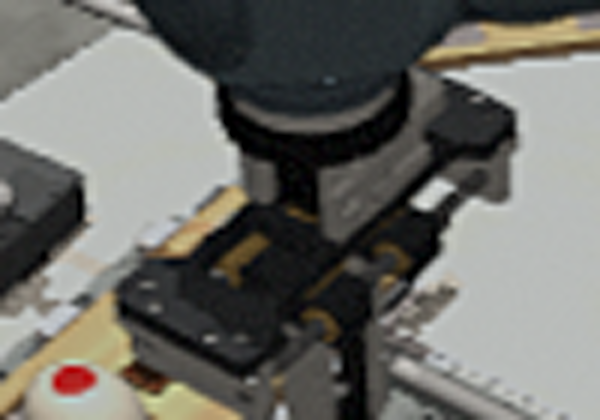

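The blue dot is hidden behind the gripper here. The red dot, at (252,263) in the full picture, gives the blue crown by offset at about (0.647, 0.0458), roughly 1 mm left of the tip. I trim by 1 mm and pause.

```bash
python3 -m handwheel '[[1,0,-0.1,0,0],[1,0,-0.1,0,0],[1,0,-0.1,0,0],[1,0,-0.1,0,0],[1,0,-0.1,0,0],[1,0,-0.1,0,0],[1,0,-0.1,0,0],[1,0,-0.1,0,0]]'
python3 -m handwheel '[[1,0,0,0,0],[1,0,0,0,0],[1,0,0,0,0],[1,0,0,0,0],[1,0,0,0,0],[1,0,0,0,0]]'
python3 - <<'E'
from h import *
s=readout.get_state()["tcp_pos"]
go(.4466,.0345,s[2],3.249)
E
```

```text
time: 9.17
tcp_pos: [0.549, 0.0934, 0.0852]
orientation: [0.0, -0.053, 0.999, -0.0]
ft_force: [-1.5, -0.8, 1.1]
gripper_width: 0.225
finger_force: 40.0
time: 9.67
tcp_pos: [0.549, 0.0934, 0.0852]
orientation: [-0.0, -0.053, 0.999, -0.0]
ft_force: [-1.7, -1.2, -0.2]
gripper_width: 0.225
finger_force: 40.0
at [0.549  0.0934 0.0852] ang -3.0354 -> cm [10.81 -4.77  0.  ] spin -0.0012 t 9.6667
```

```bash
python3 -m handwheel '[[1,0.3,-0.1,0,0],[1,0.9,-0.4,0,0],[1,1.6,-0.7,0,0],[1,2.3,-1,0,0],[1,3,-1.3,0,0],[1,3.7,-1.6,0,0],[1,4.5,-2,0,0],[1,5.3,-2.4,0,0]]'
python3 -m handwheel '[[1,0.8,-0.4,0,0],[1,1.6,-0.8,0,0],[1,2.4,-1.1,0,0],[1,3.2,-1.4,0,0],[1,4,-1.8,0,0],[1,4.6,-2,0,0],[1,5.1,-2.3,0,0],[1,5.3,-2.4,0,0]]'
python3 -m handwheel '[[1,0.1,0,0,0],[1,0.1,0,0,0],[1,0.1,0,0,0],[1,0.1,0,0,0],[1,0.1,0,0,0],[0.4,0.1,0,0,0],[0.2,0.1,0,0,0],[0.2,0.1,0,0,0]]'
python3 -m handwheel '[[-0.2,0,0,0,0],[-0.2,0,0,0,0],[-0.2,0,0,-1.5,0],[-0.2,0,0,-4,0],[-0.2,0,0,-7,0],[-0.6,0,0,-9,0],[-1,0,0,-10.5,0],[-1,0,0,-11,0]]'
python3 - <<'E'
from h import *
T=vision.camera_model("top");S=vision.camera_model("scene")
t=vision.snapshot("top");s=vision.snapshot("scene")
for n,m,im,bx in(("top",T,t,(255,200,355,265)),("scene",S,s,(270,230,350,300))):
  for c in "rb":
    try:
      uv,a=blob(im,c,bx); print(n,c,uv,a,at_z(m,uv,.099).round(4))
    except Exception as e: print(n,c,e)
go(.538,.0455,.2,1.678)
E
```

```text
time: 10.33
tcp_pos: [0.498, 0.0637, 0.0852]
orientation: [-0.0, -0.053, 0.999, 0.0]
ft_force: [2.3, 2.2, -2.5]
gripper_width: 0.225
finger_force: 40.0
time: 11.0
tcp_pos: [0.4479, 0.0342, 0.0853]
orientation: [-0.0, -0.053, 0.999, -0.0]
ft_force: [3.1, 1.7, -3.5]
gripper_width: 0.225
finger_force: 40.0
time: 11.67
tcp_pos: [0.4481, 0.0346, 0.0855]
orientation: [0.0, -0.053, 0.999, 0.0]
ft_force: [0.2, -0.2, -0.4]
gripper_width: 0.386
finger_force: 0.0
time: 12.33
tcp_pos: [0.4492, 0.0343, 0.1982]
orientation: [0.003, -0.053, 0.999, -0.001]
ft_force: [0.1, -0.4, 0.2]
gripper_width: 0.775
finger_force: 0.0
top r [280.42857143 233.51020408] 49 [0.534  0.1027 0.099 ]
top b [329.98 227.08] 50 [ 0.5465 -0.0158  0.099 ]
scene r [297.03448276 268.96551724] 29 [0.5336 0.1044 0.099 ]
scene b [324.22727273 242.09090909] 22 [ 0.5473 -0.0129  0.099 ]
at [0.4483 0.0345 0.196 ] ang -3.0353 -> cm [-9.04  0.14 -0.38] spin 1.5699 t 12.4333
```

```bash
python3 -m handwheel '[[-1,0,0,-1,0.12],[-1,-0.5,0,-1.5,0.25],[-1,-1.5,0,-2,0.37],[-1,-3,0.1,-2,0.5],[-1,-4.5,0.1,-2,0.62],[-1,-6,0.1,-2,0.74],[-1,-7.5,0.1,-2,0.86],[-1,-9,0.1,-2,0.98]]'
python3 -m handwheel '[[-1,0,0,0,0.12],[-1,0,0,0,0.25],[-1,0,0,0,0.37],[-1,0,0,0,0.49],[-1,0,0,0,0.59],[-1,0,0,0,0.59],[-1,0,0,0,0.59]]'
python3 - <<'E'
from h import *
m=vision.camera_model("wrist");im=vision.snapshot("wrist");cv2.imwrite("pics/w2.png",im[:,:,::-1])
go(.538,.044,.2,1.678)
for p in((.538,.044,.096),): print(proj(m,p))
E
```

```text
time: 13.1
tcp_pos: [0.5369, 0.0453, 0.213]
orientation: [-0.002, 0.426, 0.905, -0.001]
ft_force: [-1.4, 0.1, 1.2]
gripper_width: 1.001
finger_force: 0.0
time: 13.68
tcp_pos: [0.5364, 0.0451, 0.2136]
orientation: [-0.001, 0.667, 0.745, -0.001]
ft_force: [0.2, 0.1, -0.0]
gripper_width: 1.001
finger_force: 0.0
at [0.5365 0.0451 0.214 ] ang 1.6802 -> cm [-0.13  0.14  1.4 ] spin 0.0022 t 13.7333
[318.2293319  247.68426228]
```

View pics/w2.png

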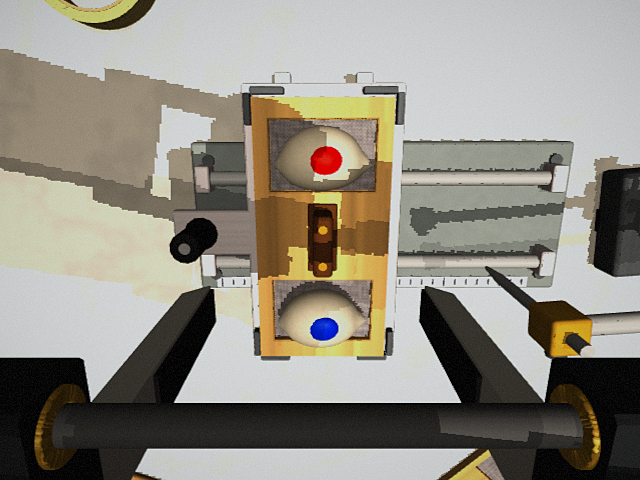

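The bar's top spans about (310–337, 205–277) with its centre at (322.5,248), which puts the grip at about (0.5405, 0.044). The jaws close along its thickness, the casts lie clear at either end, and the needle is well to the right.

```bash
python3 -m handwheel '[[-0.3,-0.15,0.4,1,0],[-0.3,-0.15,0.4,3,0],[-0.3,-0.15,0.4,5,0],[-0.3,-0.15,0.4,7,0],[-0.3,-0.15,0.4,9,0],[-0.3,-0.15,0.4,9.8,0],[-0.3,-0.15,0.4,9.8,0],[-0.3,-0.15,0.4,9.8,0]]'
python3 - <<'E'
from h import *
go(.5405,.044,.090,1.678)
m=vision.camera_model("wrist");im=vision.snapshot("wrist");cv2.imwrite("pics/w3.png",im[:,:,::-1])
print(proj(m,(.5405,.044,.096)))
E
```

```text
time: 14.4
tcp_pos: [0.5413, 0.044, 0.1171]
orientation: [-0.0, 0.668, 0.744, -0.0]
ft_force: [-0.1, 0.0, 0.1]
gripper_width: 0.65
finger_force: 0.0
at [0.5413 0.044  0.1171] ang 1.6782 -> cm [ 0.01 -0.08  2.71] spin 0.0002 t 14.4
[313.18786427 301.67477244]
```

View pics/w3.png

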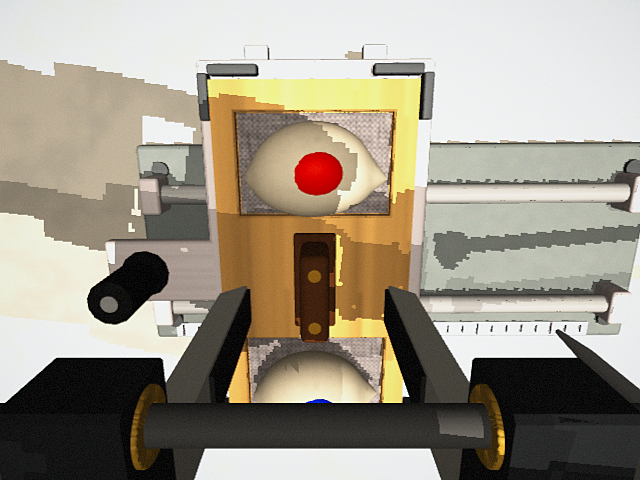

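The bar's screws at (314,276) and (314,329) have their middle at (314,302), matching the prediction of (313,302). I descend and grip.

```bash
python3 -m handwheel '[[-0.3,0,-0.05,1,0],[-0.3,0,-0.05,2,0],[-0.3,0,-0.05,2.65,0],[0.2,0,-0.05,2.65,0],[0.4,0,-0.05,2.65,0],[0.55,0,-0.05,2.65,0],[0.65,0,-0.05,2.65,0],[0.7,0,-0.05,2.65,0]]' 40
python3 -m handwheel '[[0.75,0,0,0,0],[0.8,0,0,0,0],[0.9,0,0,0,0],[1,0,0,0,0],[1,0,0,0,0],[1,0,0,0,0],[1,0,0,0,0],[1,0,0,0,0]]' 40
python3 -m handwheel '[[1,0,0,0,0],[1,0,0,0,0],[1,0,0,0,0],[1,0,0,0,0]]' 40
```

```text
time: 15.12
tcp_pos: [0.5411, 0.0439, 0.0912]
orientation: [0.0, 0.668, 0.744, 0.0]
ft_force: [0.0, -0.8, -0.3]
gripper_width: 0.333
finger_force: 0.0
time: 15.78
tcp_pos: [0.5408, 0.0439, 0.0909]
orientation: [-0.0, 0.668, 0.744, -0.0]
ft_force: [-2.0, -0.7, 1.9]
gripper_width: 0.146
finger_force: 40.0
time: 16.12
tcp_pos: [0.5408, 0.0439, 0.0909]
orientation: [0.0, 0.668, 0.744, 0.0]
ft_force: [-2.2, 0.6, 3.4]
gripper_width: 0.145
finger_force: 40.0
```

```bash
python3 -m handwheel '[[1,0,0,-0.2,0],[1,0,0,-0.5,0],[1,0,0,-1,0],[1,0,0,-1.5,0],[1,0,0,-2.1,0],[1,0,0,-2.7,0],[1,0,0,-3.3,0],[1,0,0,-3.9,0]]' 45
python3 -m handwheel '[[1,0,0,-0.6,0],[1,0,0,-1.3,0],[1,0,0,-2.1,0],[1,0,0,-3,0],[1,0,0,-3.9,0],[1,0,0,-4.7,0],[1,0,0,-5.4,0],[1,0,0,-6,0]]'
python3 -m handwheel '[[1,0,0,-0.2,0],[1,0,0,-0.3,0],[1,0,0,-0.3,0],[1,0,0,-0.3,0],[1,0,0,-0.3,0],[1,0,0,-0.3,0],[1,0,0,-0.3,0],[1,0,0,-0.3,0]]'
python3 - <<'E'
from h import *
im=vision.snapshot("wrist")[::,:,::-1];s=vision.snapshot("scene")[150:310,220:380,::-1]
cv2.imwrite("pics/w4.png",np.hstack([cv2.resize(im,(400,300)),cv2.resize(s,(300,300),interpolation=2)]))
S=readout.get_state();print(S["tcp_pos"],S["ft_force"],S["finger_force"],S["time"])
E
```

```text
time: 16.78
tcp_pos: [0.5408, 0.0439, 0.1306]
orientation: [0.0, 0.668, 0.744, 0.0]
ft_force: [0.7, 0.6, -3.7]
gripper_width: 0.144
finger_force: 45.0
time: 17.45
tcp_pos: [0.541, 0.0439, 0.1908]
orientation: [0.0, 0.668, 0.744, 0.0]
ft_force: [0.9, 0.0, -4.5]
gripper_width: 0.146
finger_force: 45.0
time: 18.12
tcp_pos: [0.5406, 0.044, 0.1925]
orientation: [-0.0, 0.668, 0.744, -0.0]
ft_force: [0.5, 0.3, -4.5]
gripper_width: 0.143
finger_force: 45.0
[0.54071749 0.0439407  0.1926562 ] [-0.6419057   0.58284565 -3.67778773] 44.998067021369934 18.2167
```

View pics/w4.png

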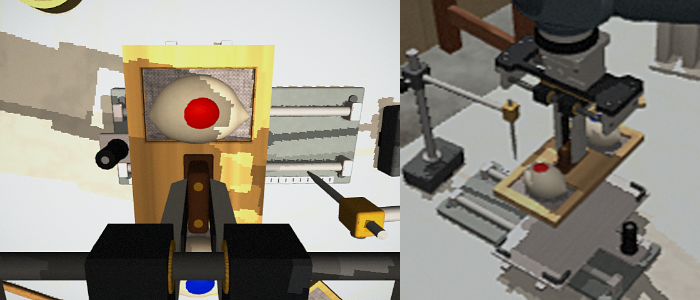

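The board hangs level about 10 cm above the empty nest, with red at (201,113) and blue at (200,285) both still in their pockets and the slide at its stop.

```bash
python3 -c "
from cell import robot
print(robot.job_done())"
```

```text
the job is handed in; nothing more can be done
None
```

I've handed the job in with the board held level about 10 cm above the nest, both casts in their pockets and the slide within about 1 mm of its stop; both crowns had their pause under the pointer, but the blue one was hidden by the gripper there, so I placed it from the red dot's position, and the judge gave no result.

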